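# Dark-zero the colorimeter, then dial in the third filter and hold it for the reading

### The job

Take a reading on the bench colorimeter: first press its shutter plunger right down to the stop to zero it dark, and let it spring back up. Then turn the filter knob clockwise from rest, counting the clicks, to the third stop without running on past it, and keep hold of it there - the knob is sprung back to rest, so finish with the knob still held at the third stop. Leave the glassware and the tube rack around it standing where they are.

Things in the scene. Friction and masses are not known exactly. Their poses are not given: they have to be found in the camera images.
- colorimeter: flat grey instrument, 240 mm deep (x), 300 wide (y), fixed on the bench; deck 95 mm high. Origin: centre of underside; +x to its rear (display hump, up to 130 mm high, 58 to 118 mm behind the centre), +y to the operator's left. On the deck, in mm: knob at (-45,-85), plunger at (-45,85), both nearest the robot; a flat black rectangular cell cover, 64 by 76, 20 tall, at (18,0)
- shutter_plunger_top (a point): centre of the top of the shutter plunger's head: a black round mushroom head 34 mm across on a steel stem, with its top 34 mm above the deck (129 mm above the bench) when up
- shutter_plunger (a joint): travel of the shutter plunger, 0 up to 0.010 m at its stop (straight down); a spring resists with 3 N at the start and 7 N at the stop and lifts it again when let go
- filter_knob_grip (a point): on the black knob's vertical axis, 121 mm above the bench. Round skirt 44 mm across, its top 107 mm above the bench; across it an upright grip bar 42 mm long, 13 mm thick, top 133 mm above the bench. The point turns with the knob: x along the bar to the end with the white pointer line, y across it, z up. At rest x points 0.63 rad anticlockwise (from above) of the colorimeter's +x
- filter_knob (a joint): knob angle in rad, clockwise from above, 0 at rest (end stop). Clicks every 24 degrees, at the deck's white ticks: 0.419, 0.838, third 1.257, 1.676, 2.094 (far end stop). A spring returns it to rest from any stop when let go (0.075 N m at rest, 0.11 at the third); clicks add or take up to 0.075 N m. A grip of 15 to 25 N across the bar holds it
- tube_rack: blue test-tube rack 62 by 210 mm, 80 mm high, holding corked tubes up to 145 mm high; stands beside or behind the colorimeter; leave alone. Origin: centre of its underside, z up
- flask: clear conical flask, 84 mm across the foot, 126 mm high; stands beside or behind the colorimeter; leave alone. Origin: centre of its underside, z up
- reagent_bottle: amber stoppered reagent bottle, 68 mm across, 134 mm high; stands beside or behind the colorimeter; leave alone. Origin: centre of its underside, z up

How it is judged:
On the way, in this order (a step that is already met when the one before it is completed fails the run):
1. the shutter plunger is pressed right down to its stop, with the filter knob at rest (value of joint shutter_plunger above 0.009 m and value of joint filter_knob below 0.2 rad), for 0.1 s.
2. the shutter plunger is let go and has sprung back up (value of joint shutter_plunger below 0.0015 m), for 0.1 s.
3. the filter knob is held in the fingers at the third stop (value of joint filter_knob between 1.117 and 1.397 rad and contact force between the fingers and filter_knob above 1 N), for 0.5 s.
At the end, for the whole second after the job is handed in: the filter knob is still at the third stop (within 8 degrees, 0.14 rad) and steady, with the fingers holding it (over 1 N on the knob); the shutter plunger is up again (within 1.5 mm); rack, flask and bottle stand within 20 mm of where they began and upright (all of step 3 and velocity of joint filter_knob between -0.1 and 0.1 rad/s and value of joint shutter_plunger below 0.0015 m and distance of each of tube_rack, flask, reagent_bottle from where it was at the start of the episode below 0.02 m and angle between each of tube_rack, flask, reagent_bottle's own z axis and vertical below 0.2 rad); the arm keeps its last pose, push and grip.
It fails at once if the filter knob is run on past the third stop, over half way to the fourth (value of joint filter_knob above 1.47 rad).
It fails at once if a piece of glassware or the rack is shifted or knocked over (distance of any of tube_rack, flask, reagent_bottle from where it was at the start of the episode above 0.03 m or angle between any of tube_rack, flask, reagent_bottle's own z axis and vertical above 0.3 rad).
It also fails if it takes over 51 s, if anything falls off the work surface, if the arm or the gripper's body presses on something with over 40 N, if the wrist force passes 120 N, or if a joint passes its speed limit or range.

### The arm

A 7-joint arm with a two-finger parallel gripper is mounted at the origin on the work surface. World frame = base frame: x ahead of the robot, y to its left, z up, the work surface at z = 0. Lengths are in m, angles in rad, forces in N, time in s.
With the tool pointing down it reaches from about 0.425 to 0.875 m from the base axis. Payload 4.7 kg.
Tool frame: the origin (TCP) lies on the mounting face of the last link; the fingertips stand 173 mm ahead of it and the grasp point (between the pads) lies 155 mm ahead of it; z points along the fingers, y is the line along which they close (so a half turn about z gives the same grasp; the last joint's range is limited). The gripper opens to 85 mm and grips with 20 to 120 N. Pads are 22 mm wide; open, the fingers measure 114 mm over their backs; the gripper's body (76 mm by 85 mm) begins 54 mm behind the grasp point. The pads swing forward as they close: fully open they stand 13 mm farther back than shut.
Start: joints at [1.153, 0.321, -0.07, 1.45, 0.023, 1.371, -0.057], TCP at [0.272, -0.59, 0.405] pointing down, gripper open.
Joint ranges: [-2.86, 2.86], [-0.3, 2.09], [-1.38, 1.24], [0.06, 2.45], [-1.56, 4.7], [0.09, 2.05], [-2.69, 2.69]. Speed limits (rad/s): [2.57, 2.57, 3.14, 3.14, 3.14, 3.14, 3.14].

### API

Orientations are given as a unit quaternion [x, y, z, w].
In Python, from rig import arm, cams gives the robot as it stands. The module is installed in compiled form; this text tells all that it offers.
- The arm moves only by the tool servo_tool, never from a script. Its argument "targets" is a list of rows, each a list of 4 numbers: the shift along the tool's x, y, z in m, then the turn about the tool's z in degrees. A call has 1 to 20 rows; each row is the pose to reach, as a shift and turn from the pose commanded when the call began, along the tool's axes at that moment; what a row does not reach only later rows make up. A row lasts 1/12 s, in which the tool goes at most 41.7 mm and 7.16 degrees, less where a joint would pass 70% of its speed; a pose out of reach is approached as far as the arm can. A call with a gripper value outside its range is refused whole. "grip" is the opening in per cent of the stroke, from 0 (shut) to 100 (fully open), set as the call begins (left out, the last holds). The fingers move at their own pace and stop on an object; "squeeze" is the grip in N (left out, the last holds). Time passes only in rows, so rows that repeat a pose let the fingers close. It gives the time, the measured TCP pose, the force, the opening and the grip force at its end, in the units of the state.
- arm.get_state(): the state, without advancing time (a new reading comes with each control period).
- cams.grab_frame(name): name is "scene" or "top" or "wrist"; returns a dict with "frame" (480x640x3 uint8, red, green, blue), "vertical_fov" (degrees; the focal length in pixels is half the picture's height over the tangent of half this angle, whatever the lens; pixels are square), "cx", "cy" (the principal point, pixels), "extrinsics" (4x4, takes a point from camera to world coordinates); the wrist camera has in their place "tool_from_camera" (4x4, takes a point from camera to tool coordinates, whose origin is the TCP and whose axes are the flange's). Camera axes: x right, y up, looking along -z (the intrinsics and any distortion apply to the point x, -y, -z); pixel columns grow to the right and rows downward; lengths in m; the calibration is good to about 2 mm. A picture is of the moment at which its call begins: read the wrist's pose just before it. There is no depth.
- arm.hand_in(): hands the job in; it is judged then, once.
The state is a dict: "time_s": time; "joints": joint angles; "dq": joint speeds; "tau": joint torques, N m; "tcp_pos": TCP position; "tcp_rot": TCP orientation; "ft_force": force on the tool from outside, world axes, zero at the start; "torque": the same for the moment, N m; "width": finger opening in m; "finger_force": force on a finger pad.
Only numpy, scipy, OpenCV 4.12 (cv2) and the standard library are available. Lean on these libraries where they do the work, as an engineer would, in place of code of your own. Each camera call takes 0.05 s, during which the arm holds its last target. There are 200 camera calls.

## Working session

There is one attempt and no reset: what is moved stays moved. The work goes in short steps, Python scripts to look and compute and a tool call to move; the robot and the scene stay as the last step left them, time stands still between calls to the robot, and variables do not carry over. Pictures are saved under pics/ and viewed, at most 10 in all, crops included, and the job is handed in when it is done.

Besides the shell and the picture viewer there is one more tool, called after "Emit:" as name([rows], argument=value, ...), one row to a line, values as JSON. servo_tool: Moves the arm, as the interface text tells. Its arguments: {"type":"object","properties":{"targets":{"type":"array"},"grip":{"type":"number"},"squeeze":{"type":"number"}},"required":["targets"]}

```bash
mkdir -p pics; python3 - <<'E'
from rig import arm,cams
import cv2,numpy as np
s=arm.get_state();print({k:np.round(v,4).tolist() for k,v in s.items()})
ims=[]
for n in("scene","top"):
    f=cams.grab_frame(n);cv2.imwrite(f"pics/{n}0.png",f["frame"][:,:,::-1])
    print(n,f["vertical_fov"],f["cx"],f["cy"],np.round(f["extrinsics"],4).tolist(),[k for k in f])
E
```

```text
{'time_s': 0.0, 'joints': [1.1531, 0.3218, -0.0701, 1.4517, 0.0226, 1.3708, -0.0569], 'dq': [-0.0017, 0.0001, 0.0005, 0.0035, -0.0007, -0.0009, 0.0018], 'tau': [-0.0001, -49.3589, -0.3824, -31.433, 0.013, 0.0115, -0.0], 'tcp_pos': [0.2719, -0.5902, 0.4036], 'tcp_rot': [0.9768, 0.2142, -0.0002, -0.0009], 'ft_force': [0.28, 0.1418, 0.1778], 'torque': [-0.0299, 0.007, -0.0218], 'finger_force': 0.0, 'width': 0.0853}
scene 48.52158624482656 317.2156527113421 237.67133116877014 [[-0.095, -0.7886, 0.6075, 1.2342], [0.9955, -0.0797, 0.0522, 0.1135], [0.0073, 0.6097, 0.7926, 0.9646], [0.0, 0.0, 0.0, 1.0]] ['frame', 'vertical_fov', 'cx', 'cy', 'extrinsics']
top 48.44395206881678 323.9336149254571 244.97393164221353 [[0.0055, 0.991, -0.1338, 0.4203], [-0.9999, 0.0042, -0.0098, 0.0569], [-0.0091, 0.1338, 0.991, 1.4251], [0.0, 0.0, 0.0, 1.0]] ['frame', 'vertical_fov', 'cx', 'cy', 'extrinsics']
```

View pics/top0.png

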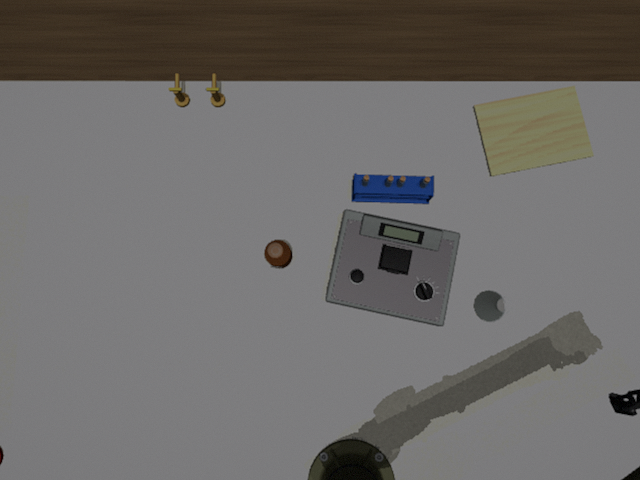

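View pics/scene0.png

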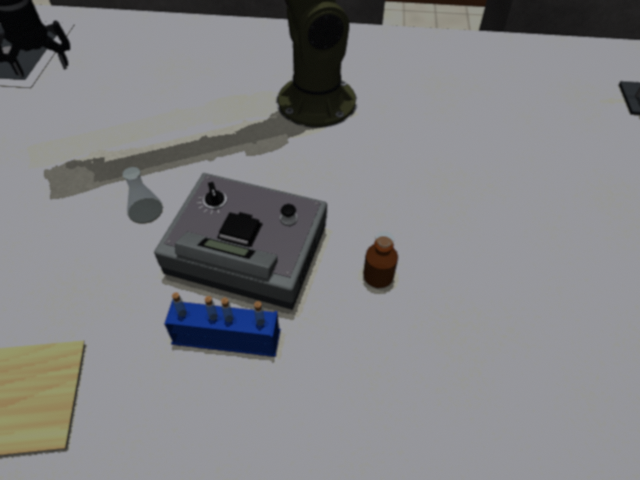

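The top view shows the plunger at about (357,276), the knob at (424,291), the cover at (396,259), the flask at (489,306) to the right of the knob, and the bottle at (278,253). In the scene view the plunger is near (288,211) and the knob near (213,193).

```bash
cat > h.py <<'E'
import numpy as np,cv2
from rig import arm,cams
from scipy.spatial.transform import Rotation as R
def ray(f,u,v,E=None):
    E=np.array(f["extrinsics"] if E is None else E)
    fl=240/np.tan(np.radians(f["vertical_fov"])/2)
    d=E[:3,:3]@np.array([(u-f["cx"])/fl,-(v-f["cy"])/fl,-1.]);return E[:3,3],d
def onz(f,u,v,z,E=None):
    o,d=ray(f,u,v,E);return o+d*(z-o[2])/d[2]
def wristE(f):
    s=arm.get_state();T=np.eye(4);T[:3,:3]=R.from_quat(s["tcp_rot"]).as_matrix();T[:3,3]=s["tcp_pos"];return T@np.array(f["tool_from_camera"])
def blobs(im,x0,y0,x1,y1,th,amin=20):
    g=im.max(2)[y0:y1,x0:x1];m=(g<th).astype(np.uint8)
    n,l,st,c=cv2.connectedComponentsWithStats(m)
    return [(st[i,4],(c[i]+[x0,y0]).round(1),(st[i,:4]+[x0,y0,0,0]).tolist()) for i in range(1,n) if st[i,4]>=amin]
E
python3 - <<'E'
from h import *
t=cams.grab_frame("top");s=cams.grab_frame("scene")
for f,b in((t,(335,225,450,315)),(s,(190,170,310,240))):
    z=np.median(f["frame"].max(2)[b[1]:b[3],b[0]:b[2]]);print(z)
    for a in blobs(f["frame"],*b,40):print(a)
for n,f,p,k in(("top",t,(357,276),(424,291)),("scene",s,(288,211),(213,195))):
    print(n,onz(f,*p,.127),onz(f,*k,.12))
c=[onz(t,*q,.095) for q in((345,210),(459,233),(442,325),(327,301))];print(np.round(c,3),np.mean(c,0))
for n,p in(("flask",(489,306)),("bottle",(278,253))):print(n,onz(t,*p,.06))
cv2.imwrite("pics/z.png",np.hstack([cv2.resize(t["frame"][225:315,335:455],None,fx=3.3,fy=3.3),cv2.resize(s["frame"][165:255,185:305],None,fx=3.3,fy=3.3)])[:,:,::-1]*1)
E
```

```text
90.0
(np.int32(184), array([401.7, 233.4]), [379, 225, 45, 19])
(np.int32(738), array([394.7, 259.5]), [378, 245, 34, 30])
(np.int32(132), array([356.7, 275.5]), [351, 269, 13, 14])
(np.int32(209), array([423.9, 291.4]), [416, 283, 17, 17])
85.0
(np.int32(240), array([213.6, 196.2]), [206, 182, 17, 24])
(np.int32(146), array([287.8, 210.2]), [281, 204, 15, 14])
(np.int32(822), array([240.7, 226.2]), [219, 213, 43, 27])
top [ 0.51962799 -0.01125388  0.127     ] [ 0.48435322 -0.17464893  0.12      ]
scene [ 0.52905868 -0.00823922  0.127     ] [ 0.49496034 -0.17374434  0.12      ]
[[ 0.69   0.017  0.095]
 [ 0.632 -0.27   0.095]
 [ 0.402 -0.222  0.095]
 [ 0.46   0.062  0.095]] [ 0.54581737 -0.10323413  0.095     ]
flask [ 0.45017978 -0.34909831  0.06      ]
bottle [0.58317704 0.18869395 0.06      ]
```

View pics/z.png

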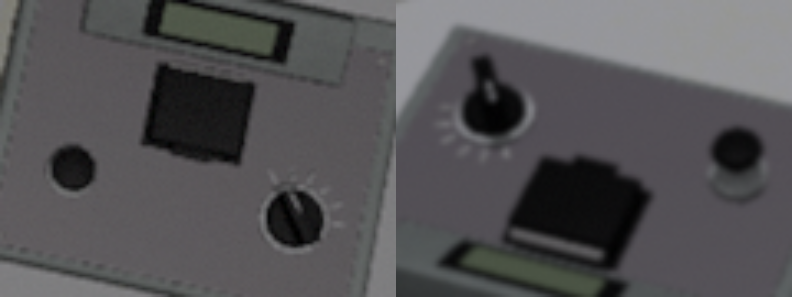

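The zoomed picture shows the bar pointing up-left at about 24° in world, which agrees with a colorimeter yaw of about -0.2. The tool's x axis already lies along the bar. The two views differ by about 10 mm, so I'll move closer with the gripper shut and measure again with the wrist camera.

Emit:
servo_tool([
  [0.02,-0.017,0,0],
  [0.05,-0.043,0,0],
  [0.08,-0.068,0,0],
  [0.11,-0.094,0,0],
  [0.14,-0.119,0,0],
  [0.17,-0.145,0,0],
  [0.2,-0.17,0,0],
  [0.23,-0.196,0,0],
  [0.26,-0.221,0,0],
  [0.29,-0.247,0,0],
  [0.32,-0.272,0,0],
  [0.35,-0.298,0,0],
  [0.38,-0.323,0,0],
  [0.4,-0.34,0,0],
  [0.412,-0.35,0,0],
  [0.412,-0.35,0,0],
  [0.412,-0.35,0,0],
], grip=0)

```text
time_s: 1.62
tcp_pos: [0.4998, -0.0994, 0.4046]
tcp_rot: [0.977, 0.215, -0.0, 0.0]
ft_force: [0.1, -1.0, -0.7]
width: 0.0
finger_force: 0.0
```

```bash
python3 - <<'E'
from h import *
s=arm.get_state();f=cams.grab_frame("wrist")
print(s["tcp_pos"],s["time_s"],np.round(f["tool_from_camera"],3).tolist(),f["vertical_fov"],f["cx"],f["cy"])
print(np.round(wristE(f),4).tolist())
cv2.imwrite("pics/w1.png",f["frame"][:,:,::-1])
for a in blobs(f["frame"],0,0,640,480,40,100):print(a)
E
```

```text
[ 0.49979104 -0.09940321  0.40456472] 1.6167 [[0.001, 0.962, 0.274, 0.071], [1.0, -0.001, 0.0, 0.001], [0.0, 0.274, -0.962, 0.031], [0.0, 0.0, 0.0, 1.0]] 70.09231123851949 316.43307499654446 234.25817374687153
[[0.4192, 0.8728, 0.2499, 0.5643], [-0.9079, 0.4031, 0.1153, -0.0723], [-0.0001, -0.2752, 0.9614, 0.3732], [0.0, 0.0, 0.0, 1.0]]
(np.int32(157), array([380.6, 121.1]), [351, 95, 67, 56])
(np.int32(1261), array([337.4, 177.9]), [302, 116, 69, 92])
(np.int32(52738), array([329.3, 422.6]), [0, 300, 634, 180])
```

View pics/w1.png

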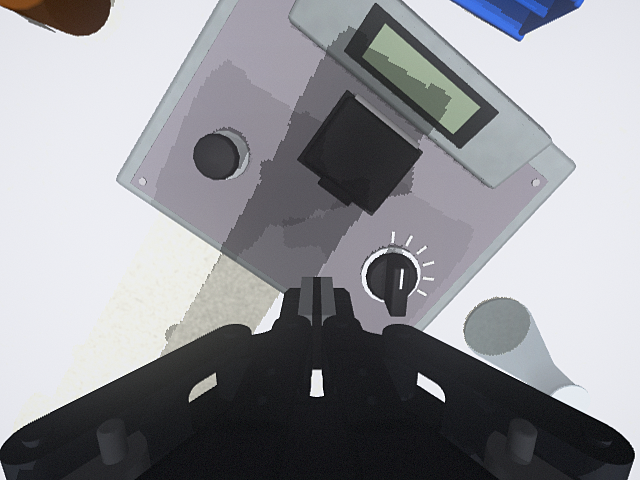

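The wrist view shows the plunger head at about (216,157), the knob skirt at about (391,275), and the bar running (395,255) to (399,315) with its white pointer. The flask is at (497,330).

```bash
python3 - <<'E'
from h import *
f=cams.grab_frame("wrist");E=wristE(f)
im=f["frame"]
for b in((185,125,255,190),(355,245,425,320)):
    for th in(60,75,90):print(th,blobs(im,*b,th,300))
p=onz(f,216,157,.127,E);k=onz(f,390.5,276,.107,E);k2=onz(f,397,285,.133,E)
d=p-k;print(p,k,k2,np.hypot(*d[:2]),np.degrees(np.arctan2(d[1],d[0]))-90)
a,b=onz(f,394,258,.133,E),onz(f,399,316,.133,E);print(np.degrees(np.arctan2(*(a-b)[[1,0]])))
c=[onz(f,*q,.095,E) for q in((118,180),(575,166),)];print(c)
E
```

```text
60 [(np.int32(369), array([219.8, 153.2]), [192, 132, 46, 46])]
75 [(np.int32(1649), array([213.9, 155.1]), [191, 132, 47, 47])]
90 [(np.int32(1696), array([214.1, 155.1]), [191, 132, 47, 47])]
60 [(np.int32(1085), array([388.9, 276.5]), [365, 251, 51, 64])]
75 [(np.int32(2146), array([390.5, 279.5]), [365, 251, 51, 64])]
90 [(np.int32(2183), array([390.6, 279.5]), [365, 251, 51, 64])]
[ 0.52192917 -0.01477213  0.127     ] [ 0.48778775 -0.17656241  0.107     ] [ 0.49078053 -0.17445218  0.133     ] 0.16535335015657032 -11.915887570289613
32.87454639548935
[array([0.46617563, 0.05857916, 0.095     ]), array([ 0.62984249, -0.2705508 ,  0.095     ])]
```

Emit:
servo_tool([
  [0.02,-0.025,0.01,0],
  [0.04,-0.05,0.03,0],
  [0.0565,-0.07,0.05,0],
  [0.0565,-0.07,0.075,0],
  [0.0565,-0.07,0.09,0],
  [0.0565,-0.07,0.095,0],
  [0.0565,-0.07,0.095,0],
  [0.0565,-0.07,0.095,0],
])

```text
time_s: 2.38
tcp_pos: [0.5219, -0.0142, 0.3103]
tcp_rot: [0.977, 0.213, 0.0, 0.0]
ft_force: [0.2, -0.6, 0.4]
width: -0.0
finger_force: 0.0
```

```bash
python3 - <<'E'
from h import *
s=arm.get_state();f=cams.grab_frame("wrist")
print(s["tcp_pos"],s["ft_force"])
cv2.imwrite("pics/w2.png",f["frame"][:,:,::-1])
E
```

```text
[ 0.52193965 -0.01417076  0.31027542] [ 0.1922103  -0.57804533  0.35868246]
```

View pics/w2.png

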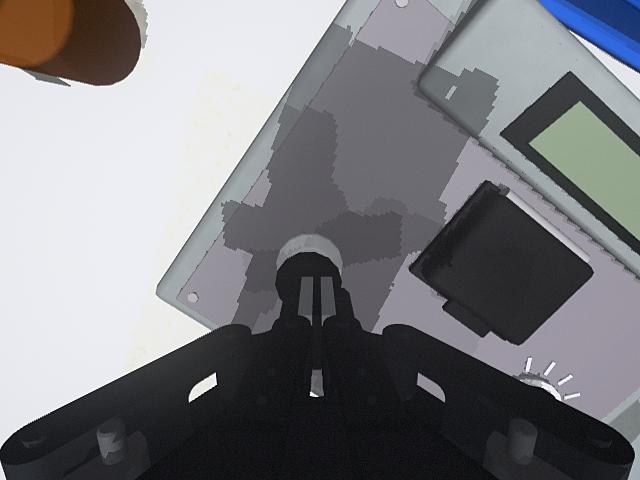

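The fingertips at (318,278) are over the head, whose centre is near (309,282), about 4 mm off in tool y. I'll press now.

Emit:
servo_tool([
  [0,-0.004,0.004,0],
  [0,-0.004,0.008,0],
  [0,-0.004,0.011,0],
  [0,-0.004,0.014,0],
  [0,-0.004,0.016,0],
  [0,-0.004,0.018,0],
  [0,-0.004,0.018,0],
])

```text
time_s: 3.02
tcp_pos: [0.5205, -0.0089, 0.2923]
tcp_rot: [0.977, 0.214, 0.001, 0.0]
ft_force: [-1.3, 0.5, 7.2]
width: 0.0001
finger_force: 3.3
```

Emit:
servo_tool([
  [0,0,0.001,0],
  [0,0,0.002,0],
  [0,0,0.002,0],
  [0,0,0.002,0],
])

```text
time_s: 3.35
tcp_pos: [0.5206, -0.0089, 0.2919]
tcp_rot: [0.977, 0.214, 0.001, 0.001]
ft_force: [-4.1, 0.7, 15.2]
width: -0.0002
finger_force: 7.4
```

Stop reached: the force jumped to 15 N with no further travel. Now I'll release, rise and go over to the knob with the gripper open.

Emit:
servo_tool([
  [0,0,0,0],
  [0,0,-0.015,0],
  [0,0,-0.045,0],
  [0,0,-0.075,0],
  [0,0,-0.082,0],
  [-0.015,0.02,-0.082,0],
  [-0.035,0.049,-0.082,0],
  [-0.055,0.077,-0.082,0],
  [-0.075,0.104,-0.082,0],
  [-0.09,0.125,-0.082,0],
  [-0.098,0.137,-0.082,0],
  [-0.098,0.137,-0.082,0],
  [-0.098,0.137,-0.082,0],
])

```text
time_s: 4.43
tcp_pos: [0.488, -0.1752, 0.3709]
tcp_rot: [0.977, 0.213, -0.0, -0.001]
ft_force: [-1.0, 0.2, -0.5]
width: 0.0002
finger_force: 0.0
```

Emit:
servo_tool([
  [0,0,0,0],
  [0,0,0,0],
  [0,0,0,0],
  [0,0,0,0],
  [0,0,0,0],
  [0,0,0,0],
], grip=60)

```text
time_s: 4.93
tcp_pos: [0.4885, -0.1742, 0.3718]
tcp_rot: [0.977, 0.215, 0.0, 0.0]
ft_force: [-0.2, -0.1, 0.1]
width: 0.0516
finger_force: 0.0
```

```bash
python3 - <<'E'
from h import *
s=arm.get_state();f=cams.grab_frame("wrist");E=wristE(f)
print(s["tcp_pos"],s["ft_force"],s["width"],s["joints"])
T=R.from_quat(s["tcp_rot"]).as_matrix()
g=s["tcp_pos"]+T@[0,0,.155];C=np.linalg.inv(E)@np.append(g,1);fl=240/np.tan(np.radians(f["vertical_fov"])/2)
print(f["cx"]-fl*C[0]/C[2],f["cy"]+fl*C[1]/C[2])
cv2.imwrite("pics/w3.png",f["frame"][:,:,::-1])
E
```

```text
[ 0.48850397 -0.17422529  0.37176706] [-0.20617943 -0.13697112  0.07571731] 0.05163345816694075 [ 0.71837888  0.08444575 -0.44728438  1.80571087  0.03847076  1.25977636
 -0.87754279]
312.9414256944851 318.363539880606
```

View pics/w3.png

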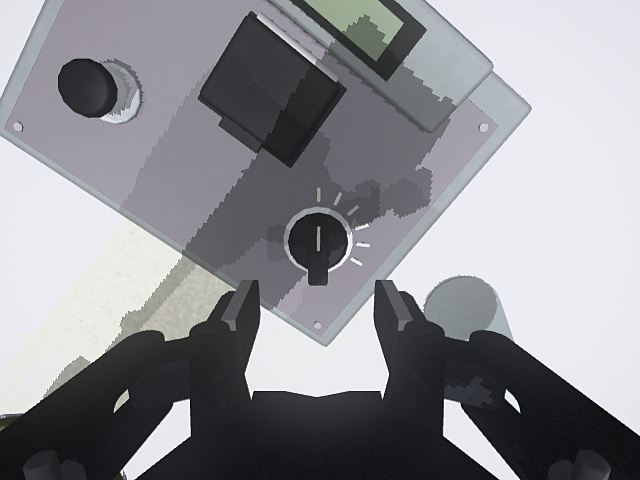

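The knob skirt is at (318,241). The bar is vertical in the image at column 318, midway between the pads (259 to 376), and parallel to them.

```bash
python3 - <<'E'
from h import *
s=arm.get_state();f=cams.grab_frame("wrist");E=wristE(f);T=R.from_quat(s["tcp_rot"]).as_matrix()
for (u,v,z) in((318,241,.107),(318,241,.095),(318,285,.133),(318,226,.133)):
    p=onz(f,u,v,z,E);print(p,(T.T@(p-s["tcp_pos"])).round(4))
b=blobs(f["frame"],275,200,360,300,85,300);print(b)
E
```

```text
[ 0.48870715 -0.1770547   0.107     ] [-0.0009  0.0025  0.2648]
[ 0.48538955 -0.17864918  0.095     ] [-0.0046  0.0026  0.2768]
[ 0.46840798 -0.1863555   0.133     ] [-0.0232  0.0024  0.2388]
[ 0.50480815 -0.16946394  0.133     ] [0.0169 0.0024 0.2388]
[(np.int32(2916), array([317.5, 244.8]), [288, 212, 60, 73])]
```

Emit:
servo_tool([
  [-0.0015,0.0005,0.02,0],
  [-0.0015,0.0005,0.04,0],
  [-0.0015,0.0005,0.06,0],
  [-0.0015,0.0005,0.075,0],
  [-0.0015,0.0005,0.083,0],
  [-0.0015,0.0005,0.088,0],
  [-0.0015,0.0005,0.088,0],
  [-0.0015,0.0005,0.088,0],
])

```text
time_s: 5.7
tcp_pos: [0.4876, -0.1758, 0.2843]
tcp_rot: [0.977, 0.214, 0.0, 0.0]
ft_force: [-0.7, 0.7, 0.8]
width: 0.0512
finger_force: 0.0
```

Emit:
servo_tool([
  [0,0,0,0],
  [0,0,0,0],
  [0,0,0,0],
  [0,0,0,0],
  [0,0,0,0],
  [0,0,0,0],
  [0,0,0,0],
  [0,0,0,0],
], grip=0, squeeze=22)

```text
time_s: 6.37
tcp_pos: [0.4875, -0.1757, 0.2845]
tcp_rot: [0.977, 0.214, 0.0, 0.0]
ft_force: [-1.6, 0.7, 6.3]
width: 0.0126
finger_force: 26.9
```

```bash
python3 - <<'E'
from h import *
s=arm.get_state();f=cams.grab_frame("wrist")
print({k:np.round(s[k],3).tolist() for k in("tcp_pos","tcp_rot","ft_force","torque","width","finger_force","joints")})
cv2.imwrite("pics/w4.png",f["frame"][:,:,::-1])
E
```

```text
{'tcp_pos': [0.488, -0.176, 0.285], 'tcp_rot': [0.977, 0.214, 0.0, 0.0], 'ft_force': [-1.599, 0.666, 6.292], 'torque': [0.223, 0.308, -0.329], 'width': 0.013, 'finger_force': 26.904, 'joints': [0.708, 0.165, -0.446, 1.908, 0.08, 1.085, -0.91]}
```

View pics/w4.png

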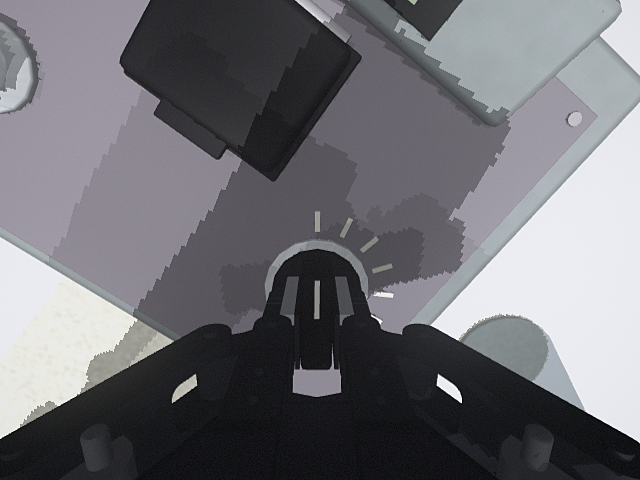

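The bar is gripped squarely, with the pointer centred between the pads and pointing at the first tick (318,221). I'll turn it by steps.

Emit:
servo_tool([
  [0,0,0,3],
  [0,0,0,6],
  [0,0,0,9],
  [0,0,0,12],
  [0,0,0,15],
  [0,0,0,18],
  [0,0,0,21],
  [0,0,0,24],
  [0,0,0,24],
  [0,0,0,24],
])

```text
time_s: 7.25
tcp_pos: [0.4876, -0.1765, 0.2845]
tcp_rot: [1.0, 0.007, 0.001, 0.001]
ft_force: [-1.0, -2.9, 6.3]
width: 0.0127
finger_force: 26.0
```

Emit:
servo_tool([
  [0,0,0,3],
  [0,0,0,6],
  [0,0,0,9],
  [0,0,0,12],
  [0,0,0,15],
  [0,0,0,18],
  [0,0,0,21],
  [0,0,0,24],
  [0,0,0,24],
  [0,0,0,24],
])

```text
time_s: 8.08
tcp_pos: [0.4874, -0.1775, 0.2845]
tcp_rot: [0.98, -0.201, 0.001, 0.002]
ft_force: [-0.8, -4.6, 4.2]
width: 0.013
finger_force: 26.0
```

```bash
python3 - <<'E'
from h import *
s=arm.get_state();f=cams.grab_frame("wrist")
print({k:np.round(s[k],3).tolist() for k in("tcp_pos","tcp_rot","ft_force","torque","width","finger_force","joints")})
cv2.imwrite("pics/w5.png",f["frame"][:,:,::-1])
E
```

```text
{'tcp_pos': [0.487, -0.177, 0.285], 'tcp_rot': [0.98, -0.201, 0.001, 0.002], 'ft_force': [-0.807, -4.644, 4.23], 'torque': [-1.007, 0.116, 0.123], 'width': 0.013, 'finger_force': 25.998, 'joints': [0.643, 0.159, -0.373, 1.91, 0.069, 1.082, -1.734]}
```

View pics/w5.png

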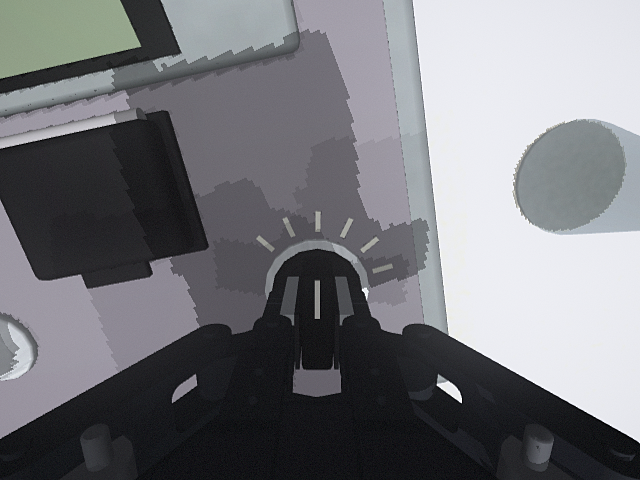

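The pointer at (318,300) is in line with the third tick, counting the rest mark, so the knob is at the second stop with no slip. One click to go.

Emit:
servo_tool([
  [0,0,0,3],
  [0,0,0,6],
  [0,0,0,9],
  [0,0,0,12],
  [0,0,0,15],
  [0,0,0,18],
  [0,0,0,21],
  [0,0,0,24],
  [0,0,0,24],
  [0,0,0,24],
  [0,0,0,24],
  [0,0,0,24],
  [0,0,0,24],
  [0,0,0,24],
  [0,0,0,24],
  [0,0,0,24],
  [0,0,0,24],
  [0,0,0,24],
])

```text
time_s: 9.63
tcp_pos: [0.4869, -0.1782, 0.2845]
tcp_rot: [0.916, -0.401, 0.001, 0.002]
ft_force: [-2.5, -6.1, 6.2]
width: 0.0125
finger_force: 26.1
```

```bash
python3 - <<'E'
from h import *
s=arm.get_state();f=cams.grab_frame("wrist");t=cams.grab_frame("scene")
q=s["tcp_rot"];print(np.degrees(2*np.arctan2(q[1],q[0])),{k:np.round(s[k],3).tolist() for k in("tcp_pos","ft_force","torque","width","finger_force","dq")})
cv2.imwrite("pics/w6.png",np.vstack([f["frame"][180:380,:],t["frame"][150:350,:]])[:,:,::-1])
E
```

```text
-47.243258036057384 {'tcp_pos': [0.487, -0.178, 0.285], 'ft_force': [-2.516, -6.065, 6.229], 'torque': [-1.317, 0.425, 0.13], 'width': 0.012, 'finger_force': 26.122, 'dq': [-0.0, 0.001, -0.0, -0.001, 0.001, 0.0, 0.002]}
```

View pics/w6.png

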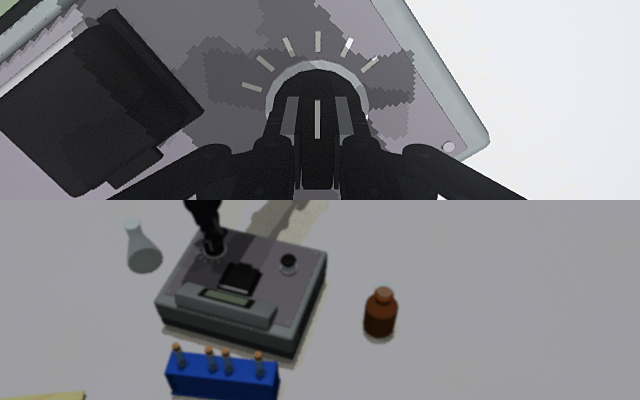

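The pointer at (318,120) now lines up with the fourth tick, which is the third stop with three ticks passed on the left. The turn measured 72°, the plunger is up, and the flask, rack and bottle are undisturbed. I'm handing in.

```bash
python3 -c "
from rig import arm
print(arm.hand_in())"
```

```text
the job is handed in; nothing more can be done
None
```

I pressed the plunger to its stop and let it spring back up, then turned the filter knob 72° to the third stop, where it was still gripped at hand-in. The flask, rack and bottle were not touched; the hand-in call returned no verdict.

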